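# Check two door gaps with a feeler gauge and mark the tight one

### The arm

A 6-joint arm with a two-finger parallel gripper is mounted at the origin on a cart in front of the work surface, level with it; the furniture and walls round the work are solid. World frame = base frame: x ahead of the robot, y to its left, z up, the work surface at z = 0. Lengths are in m, angles in degrees, forces in N, time in s.
With the tool pointing down it reaches from about 0.3 to 0.75 m from the base axis. Payload 8.5 kg.
Tool frame: the origin (TCP) lies on the centre line of the jaws, within the pads' length; the fingertips stand tips_ahead ahead of it and the grasp point (between the pads) lies 3 mm ahead of it (tips_ahead is the distance from the TCP to the fingertips, in m); z points along the fingers, y is the line along which they close (so a half turn about z gives the same grasp; the last joint's range is limited). The gripper opens to 85 mm and grips with 20 to 120 N. Pads are 22 mm wide; open, the fingers measure 114 mm over their backs; the gripper's body (76 mm by 85 mm) begins 54 mm behind the grasp point. The pads swing forward as they close: fully open they stand 13 mm farther back than shut.
Start: joints at [-86.018, 21.807, 74.336, -0, 83.858, -12.336], TCP at [0.155, -0.528, 0.253] pointing down, gripper open.
Joint ranges: [-178.18, 178.18], [-50.72, 133.34], [12.68, 142.11], [-81.47, 261.47], [9.98, 163.14], [-165.26, 165.26]. Speed limits (degrees/s): [136.94, 136.94, 180, 180, 180, 180].

### API

Orientations are given as a 3x3 rotation matrix whose columns are the frame's x, y, z axes.
In Python, from rig import observe, get_image, close_job, tips_ahead gives the robot as it stands.
- The arm moves only by the tool advance, called by a JSON object that holds its "api" and its "payload", one argument or row to a line. Schema: {"type":"object","properties":{"segments":{"type":"array","items":{"type":"array","items":{"type":"array","items":{"type":"number"},"minItems":5,"maxItems":5},"minItems":1,"maxItems":10},"minItems":1,"maxItems":1},"grip_n":{"type":"number"},"only":{"type":"string"},"quiet":{"type":"boolean"},"lines":{"type":"string"}},"required":["segments"],"additionalProperties":false}. segments is a list that holds a single list of rows (three levels of brackets), with 1 to 10 rows, each of 5 numbers: dx, dy, dz in shares of the most that a row can go, 1 being 50 mm, then a turn about the tool's z in shares of 120 degrees (1.0 is 120 degrees), then the finger opening in m; each row shifts and turns the commanded pose from where the row before left it, along the tool's axes as they then stand; what a row does not reach is not made up. A row lasts 1/10 s, in which the tool goes at most 0.05 m and 8.59 degrees, less where a joint would pass 70% of its speed; a pose out of reach is approached as far as the arm can. The fingers move at their own pace and stop on an object; grip_n is the grip in N (left out, the last holds). Time passes only in rows, so rows that do not move let the fingers close. The tool returns the time, the measured TCP pose, the force, the opening and the grip force at its end. only (a regular expression) keeps the lines of the reply that match it, lines (a string "A,B") keeps lines A to B, and quiet returns only ok. A shift or turn number past 1, either way, is cut back to 1. Input that does not fit is refused with a message, and nothing moves.
- observe(): the state, without advancing time (a new reading comes with each control period).
- get_image(name): name is "side" or "top"; returns a dict with "pixels" (480x640x3 uint8, red, green, blue), "depth" (480x640 float32, m along the optical axis (not along the pixel's ray), 0 where there is no reading), "K" (3x3 intrinsics, pixels), "distortion" ([k1, k2, p1, p2, k3] as OpenCV has them; the pictures are not rectified), "extrinsics" (4x4, takes a point from world to camera coordinates). Camera axes: x right, y down, z forward; pixel columns grow to the right and rows downward; lengths in m; the calibration is good to about 2 mm. A picture is of the moment at which its call begins.
- close_job(): hands the job in; it is judged then, once.
The state is a dict: "time_s": time; "q": joint angles; "qvel": joint speeds; "joint_efforts": joint torques, N m; "position": TCP position; "tool_rot": TCP orientation; "ft_force": force on the tool from outside, world axes, zero at the start; "wrist_torque": the same for the moment, N m; "grip_width": finger opening in m; "gripper_force": force on a finger pad.
Only numpy, scipy, OpenCV 4.12 (cv2) and the standard library are available. Lean on these libraries where they do the work, as an engineer would, in place of code of your own. Each camera call takes 0.05 s, during which the arm holds its last target. There are 200 camera calls.

### The job

Pick up the orange feeler gauge and test the gap between the blue doors of the left cupboard, then that of the right one: slide the blade straight in past the red line on it, or, where it jams, press it gently against the gap for a moment. Then lay the gauge on the worktop clear of the cupboards, and push the white marker on top of the cupboard whose gap jammed fully across to the red end, leaving the other cupboard's marker and the things around where they are.

Things in the scene. Friction and masses are not known exactly. Their poses are not given: they have to be found in the camera images.
- gauge: feeler gauge standing blade on edge: orange handle 80 long (x) x 24 wide (y) x 30 high (z), steel blade out of its +x end, 75 long, 6 thick (y), 22 high (z 4 to 26 mm), its tip edge rounded; a red line round the blade 45 mm from the tip; 0.12 kg. Origin: centre of the handle's underside; z up
- gauge_tip (a point): middle of the blade's tip edge, 115 mm along +x from the gauge's origin and 15 mm above its underside
- cupboard_a: one of two like small wooden cupboards side by side, fixed, 100 deep (x) x 120 wide (y) x 100 high; origin: centre of its underside, +x from front to back, z up. Two blue door leaves, 12 thick, shut and rigid, form the front face 50 mm before the origin, with an upright gap between them in the middle. Brass knobs stand 15 mm out of the face at y +-40, z 66 mm. A marker slides on its top
- cupboard_b: one of two like small wooden cupboards side by side, fixed, 100 deep (x) x 120 wide (y) x 100 high; origin: centre of its underside, +x from front to back, z up. Two blue door leaves, 12 thick, shut and rigid, form the front face 50 mm before the origin, with an upright gap between them in the middle. Brass knobs stand 15 mm out of the face at y +-40, z 66 mm. A marker slides on its top
- cupboard_a_gap (a point): middle of this cupboard's door gap in its front face, 50 mm above the worktop; axes as the cupboard's, +x into the gap. The gap runs from z 11 to 89 mm, lips rounded to 6 mm radius, hollow 92 mm deep. One cupboard's gap is 10 mm wide, the other's 3 mm (which one varies): the 6 mm blade enters one, and jams in the other with its tip about 4 mm past the face
- cupboard_b_gap (a point): middle of this cupboard's door gap in its front face, 50 mm above the worktop; axes as the cupboard's, +x into the gap. The gap runs from z 11 to 89 mm, lips rounded to 6 mm radius, hollow 92 mm deep. One cupboard's gap is 10 mm wide, the other's 3 mm (which one varies): the 6 mm blade enters one, and jams in the other with its tip about 4 mm past the face
- marker_a (a joint): travel of the white marker on this cupboard's top, 0 at the green (left, +y) end of its track to 0.05 m at the red (right, -y) end; starts near green; sliding friction about 1.2 N, stays where it is left (marker of cupboard_a)
- marker_b (a joint): travel of the white marker on this cupboard's top, 0 at the green (left, +y) end of its track to 0.05 m at the red (right, -y) end; starts near green; sliding friction about 1.2 N, stays where it is left (marker of cupboard_b)
- marker_a_top (a point): middle of the marker's top face; the marker is 14 (x) x 14 (y) x 23 high, its top at z 127.5 mm, above a track 4 mm high whose top is at z 104 mm; axes as the cupboard's, it slides along the cupboard's -y
- marker_b_top (a point): middle of the marker's top face; the marker is 14 (x) x 14 (y) x 23 high, its top at z 127.5 mm, above a track 4 mm high whose top is at z 104 mm; axes as the cupboard's, it slides along the cupboard's -y
- spice_1: bystander, not to be moved: spice jar with red cap, 45 mm across, 106 mm tall; origin at the centre of its underside
- pink_salt: bystander, not to be moved: pink salt jar, 55 mm across, 92 mm tall; origin at the centre of its underside
- yoghurt_cup: bystander, not to be moved: yoghurt cup, 72 mm across, 71 mm tall; origin at the centre of its underside

How it is judged:
By the outcome, as a careful person would: the job done as asked, in the order asked, and still so for the second after the job is handed in, with the robot touching nothing.
It also fails if it takes over 72 s, if anything falls off the work surface, if the arm or the gripper's body presses on something with over 40 N, if the wrist force passes 120 N, or if a joint passes its speed limit or range.

## Working session

There is one attempt and no reset: what is moved stays moved. The work goes in short steps, Python scripts to look and compute and a tool call to move; the robot and the scene stay as the last step left them, time stands still between calls to the robot, and variables do not carry over. Pictures are saved under pics/ and viewed, at most 10 in all, crops included, and the job is handed in when it is done.

```bash
ls; mkdir -p pics
```

Create h.py:
```python
import numpy as np, cv2
from rig import observe,get_image,tips_ahead
def cloud(n):
    im=get_image(n); d=im["depth"]; K=np.array(im["K"]); D=np.array(im["distortion"]); T=np.array(im["extrinsics"])
    h,w=d.shape; u,v=np.meshgrid(np.arange(w),np.arange(h))
    p=cv2.undistortPoints(np.stack([u,v],-1).reshape(-1,1,2).astype(np.float64),K,D).reshape(h,w,2)
    P=np.dstack([p[...,0]*d,p[...,1]*d,d])
    W=(P-T[:3,3])@T[:3,:3]
    W[d==0]=np.nan
    return im["pixels"],W
```

Run:
```python
from h import *
for n in("top","side"):
    px,W=cloud(n); cv2.imwrite(f"pics/{n}0.png",px[...,::-1]); np.savez(f"{n}0.npz",px=px,W=W)
print(observe(),tips_ahead() if callable(tips_ahead) else tips_ahead)
```

```text
pics
{'time_s': 0.1, 'q': array([-8.60188321e+01,  2.18359120e+01,  7.43787120e+01, -1.05937863e-03,
        8.38565294e+01, -1.23376120e+01]), 'qvel': array([-7.87709023e-02, -1.33372351e-01, -6.95180475e-02,  1.44347984e-02,
       -1.83625174e-02,  1.13667189e-04]), 'joint_efforts': array([ 2.92307348e-03, -4.49221945e+01, -2.31659210e+01, -1.86899852e-04,
        3.69501708e-03,  6.78084533e-06]), 'position': array([ 0.15450017, -0.5276166 ,  0.25279491]), 'tool_rot': array([[ 9.59712700e-01,  2.80983137e-01, -1.04559849e-04],
       [ 2.80983047e-01, -9.59711934e-01,  1.23758930e-03],
       [ 2.47394388e-04, -1.21710971e-03, -9.99999229e-01]]), 'ft_force': array([ 0.10683284,  0.67514071, -0.20479909]), 'wrist_torque': array([-0.00895617, -0.01184123, -0.03772868]), 'gripper_force': 0.0, 'grip_width': 0.08526542916101172} 0.022
```

View pics/top0.png

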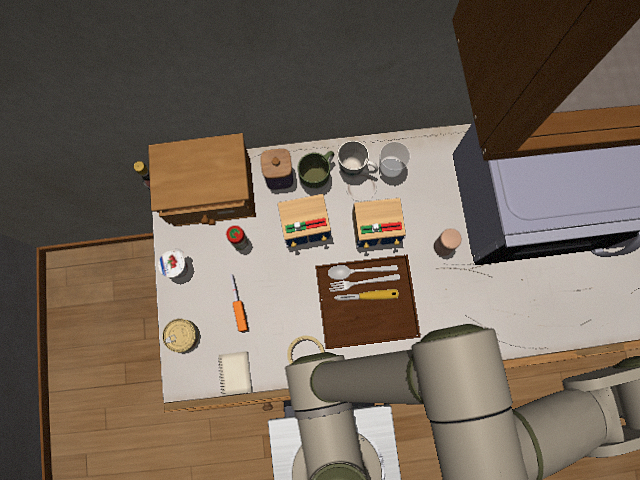

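View pics/side0.png

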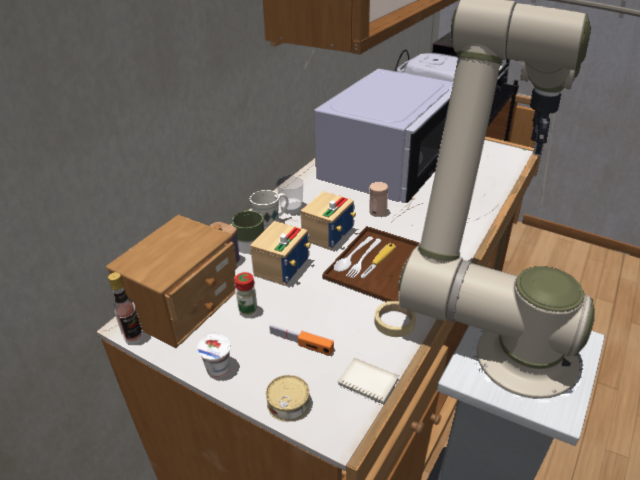

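The top view shows the gauge with its handle at (240,316) and its blade pointing up to (234,276). The cupboards are at (304,222) and (378,222), with their white markers at about (296,229) and (371,229). The spice jar is at (237,238), the cup at (173,264) and the salt at (449,242). The side view confirms that everything is upright. Next I measure.

Add to h.py:
```python
def rays(im,uv,z):
    K=np.array(im["K"]); D=np.array(im["distortion"]); T=np.array(im["extrinsics"]); R=T[:3,:3]; c=-R.T@T[:3,3]
    p=cv2.undistortPoints(np.array(uv,float).reshape(-1,1,2),K,D).reshape(-1,2)
    d=np.c_[p,np.ones(len(p))]@R
    return c+d*((z-c[2])/d[:,2])[:,None]
def mask(px,lo,hi,box):
    m=cv2.inRange(cv2.cvtColor(px,cv2.COLOR_RGB2HSV),np.array(lo),np.array(hi)); o=np.zeros_like(m); x0,y0,x1,y1=box; o[y0:y1,x0:x1]=m[y0:y1,x0:x1]; return o
def uv(m): v,u=np.nonzero(m); return np.c_[u,v]
```

Run:
```python
from h import *
im=get_image("top"); px=im["pixels"]; W=np.load("top0.npz")["W"]
m=mask(px,(5,150,90),(18,255,255),(222,290,256,340)); q=uv(m)
r=cv2.minAreaRect(rays(im,q,.03)[:,:2].astype(np.float32)); print("handle",len(q),r, "depth z",np.nanmedian(W[...,2][m>0]))
print(rays(im,[[234,276]],.026))
z=W[...,2]; 
for n,b in(("L",(265,185,340,260)),("R",(345,185,415,260))):
    o=np.zeros(z.shape,np.uint8);x0,y0,x1,y1=b;s=z[y0:y1,x0:x1];o[y0:y1,x0:x1]=((s>.094)&(s<.112))
    r=cv2.minAreaRect(rays(im,uv(o),.101)[:,:2].astype(np.float32)); print(n,"top",r,np.nanmedian(z[o>0]))
    mk=mask(px,(0,0,190),(180,40,255),b); mk&=((z>.115)*255).astype(np.uint8); q=rays(im,uv(mk),.1275); print(" marker",len(q),q.mean(0),W[mk>0].mean(0) if len(q) else 0)
    for c,lo,hi in(("red",(0,170,100),(4,255,255)),("green",(50,120,50),(85,255,255))):
        mm=mask(px,lo,hi,b); q=rays(im,uv(mm),.104)
        if len(q): print(" ",c,len(q),cv2.minAreaRect(q[:,:2].astype(np.float32)))
    mm=mask(px,(105,120,30),(125,255,255),b); print("  blue",W[mm>0].mean(0))
for b in((220,215,255,260),(155,240,195,285),(430,225,465,260)):
    x0,y0,x1,y1=b; s=W[y0:y1,x0:x1].reshape(-1,3); s=s[s[:,2]>.05]; print("obj",s.min(0),s.max(0))
cv2.imwrite("pics/crop.png",cv2.resize(px[185:345,220:420,::-1],(800,640))[:600])
```

```text
handle 271 ((0.4217551052570343, 0.19808608293533325), (0.07840031385421753, 0.023589808493852615), 6.700859546661377) depth z 0.02950943370746527
[[0.52764903 0.20402518 0.026     ]]
L top ((0.6464037895202637, 0.0024839676916599274), (0.1020297035574913, 0.11965999752283096), 4.486401557922363) 0.1009295538446095
 marker 26 [0.62057461 0.02142596 0.1275    ] [0.62066675 0.02143489 0.12716438]
  red 109 ((0.6232918500900269, -0.026720378547906876), (0.018992848694324493, 0.04901919513940811), 4.648564338684082)
  green 75 ((0.6190414428710938, 0.02588852308690548), (0.017937634140253067, 0.04852001368999481), 4.6213836669921875)
  blue [ 0.59837237 -0.00269457  0.05452993]
R top ((0.6169862151145935, -0.18821866810321808), (0.12059980630874634, 0.10166332125663757), 89.31684112548828) 0.10121501948324474
 marker 20 [ 0.59312017 -0.17154155  0.1275    ] [ 0.5930836  -0.17152019  0.1276386 ]
  red 116 ((0.5915862917900085, -0.21452943980693817), (0.0508100800216198, 0.018696581944823265), 89.5052261352539)
  green 79 ((0.5918121337890625, -0.16270355880260468), (0.017710380256175995, 0.049758605659008026), 0.29168274998664856)
  blue [nan nan nan]
obj [0.59988614 0.15954209 0.0500579 ] [0.67579712 0.21450924 0.1139941 ]
obj [0.53842957 0.32188517 0.05038074] [0.61228771 0.39176588 0.07907839]
obj [ 0.51932063 -0.38889646  0.0505956 ] [ 0.57295952 -0.33699258  0.10032959]
```

View pics/crop.png

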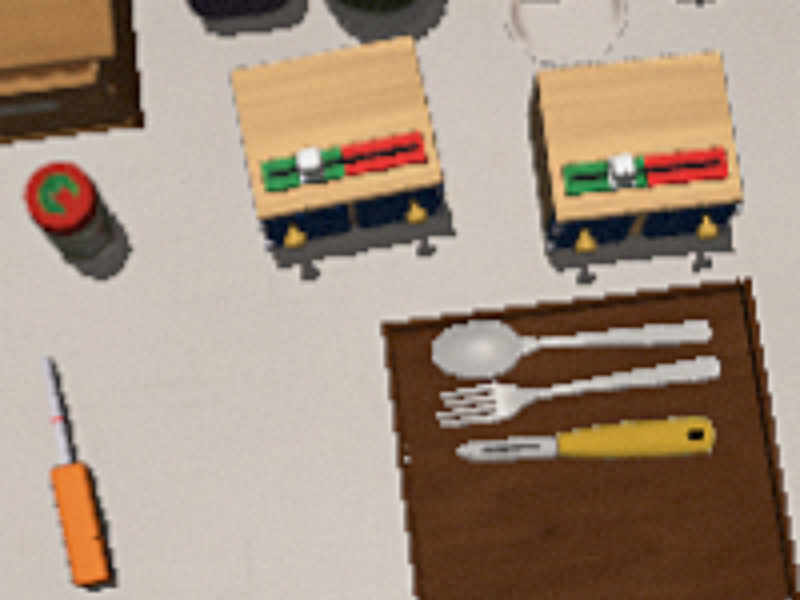

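Here are the measurements against the given sizes.

| Item | Position (m) | Yaw | Measured size |
|---|---|---|---|
| Handle | (0.422, 0.198) | about 6° | 78 x 24 mm |
| Left cupboard | (0.646, 0.0025) | 4.5° | 102 x 120 mm |
| Right cupboard | (0.617, -0.188) | -0.5° | 102 x 121 mm |

All of these agree with the given sizes. In the crop, the gaps sit at about (352,215) and (637,220). I move now.

Careful with the scale: shifts go in shares of 50 mm and turns go in shares of 120 degrees. That gives: -0.038 m is -0.76, 0.028 m is 0.56, 5.2 degrees / 120 = 0.0433.

{"api": "advance", "payload": {
  "segments": [
    [[0, 0, 0, 0.0433, 0.05], [0, 0, 0, 0.0433, 0.05], [0.56, -0.76, 0, 0, 0.05], [0.56, -0.76, 0, 0, 0.05], [0.56, -0.76, 0, 0, 0.05], [0.56, -0.76, 0, 0, 0.05], [0.56, -0.76, 0, 0, 0.05], [0.56, -0.76, 0, 0, 0.05], [0.56, -0.76, 0, 0, 0.05], [0.56, -0.76, 0, 0, 0.05]]
  ],
  "grip_n": 30
}}

```text
time_s: 1.15
position: [0.3465, -0.2006, 0.2534]
tool_rot: [[0.995, 0.103, 0.0], [0.103, -0.995, -0.0], [0.0, 0.0, -1.0]]
ft_force: [0.8, -1.1, 0.0]
grip_width: 0.05
gripper_force: 0.0
```

Add to h.py:
```python
def to(x,y,z,yaw=None):
    s=observe(); R=s["tool_rot"]; d=R.T@(np.array([x,y,z])-s["position"]); cur=np.degrees(np.arctan2(R[1,0],R[0,0]))
    print("pos",s["position"].round(4),"yaw %.2f"%cur,"tool delta",d.round(4),"turn",None if yaw is None else round(cur-yaw,2),"F",s["ft_force"].round(2),"w %.4f gf %.1f t %.1f"%(s["grip_width"],s["gripper_force"],s["time_s"]))
```

Run:
```python
from h import *
to(.422,.198,.14,5.8)
# refine gauge: blade pixels
im=get_image("top");px=im["pixels"]
d=np.load("top0.npz"); z=d["W"][...,2]; o=np.zeros(z.shape,bool); o[268:300,226:242]=True
g=cv2.cvtColor(d["px"],cv2.COLOR_RGB2GRAY); 
b=o&(z>.015)&(z<.035); q=rays(im,uv(b),.026); print("blade",len(q),q.min(0),q.max(0)); 
h=rays(im,uv(mask(d["px"],(5,150,90),(18,255,255),(222,290,256,340))),.03).mean(0); print(h); c=q.mean(0)-h; print(np.degrees(np.arctan2(c[1],c[0])))
```

```text
pos [ 0.3465 -0.2006  0.2534] yaw 5.89 tool delta [ 0.116  -0.3887  0.1133] turn 0.09 F [ 0.83 -1.09  0.  ] w 0.0500 gf 0.0 t 1.1
blade 79 [0.46594917 0.20133044 0.026     ] [0.53694715 0.21676848 0.026     ]
[0.42165721 0.19814511 0.03      ]
7.822431482631398
```

Scaled: -0.0389 m is -0.778, 0.0116 m is 0.232, -0.1 degrees / 120 = -0.0008.

{"api": "advance", "payload": {
  "segments": [
    [[0.232, -0.778, 0.22, -0.0008, 0.05], [0.232, -0.778, 0.22, -0.0008, 0.05], [0.232, -0.778, 0.22, -0.0008, 0.05], [0.232, -0.778, 0.22, -0.0008, 0.05], [0.232, -0.778, 0.22, -0.0008, 0.05], [0.232, -0.778, 0.22, -0.0008, 0.05], [0.232, -0.778, 0.22, -0.0008, 0.05], [0.232, -0.778, 0.22, -0.0008, 0.05], [0.232, -0.778, 0.22, -0.0008, 0.05], [0.232, -0.778, 0.22, -0.0008, 0.05]]
  ]
}}

```text
time_s: 2.2
position: [0.4181, 0.1989, 0.1428]
tool_rot: [[0.993, 0.121, -0.0], [0.121, -0.993, -0.0], [-0.0, 0.0, -1.0]]
ft_force: [1.1, -0.5, -0.3]
grip_width: 0.0499
gripper_force: 0.0
```

Run:
```python
from h import *
to(.422,.198,.034,6.8)
px,W=cloud("side"); cv2.imwrite("pics/s1.png",cv2.resize(px[200:400,200:440,::-1],(720,600)))
```

```text
pos [0.4181 0.1989 0.1428] yaw 6.94 tool delta [0.0037 0.0013 0.1088] turn 0.14 F [ 1.08 -0.51 -0.27] w 0.0499 gf 0.0 t 2.2
```

View pics/s1.png

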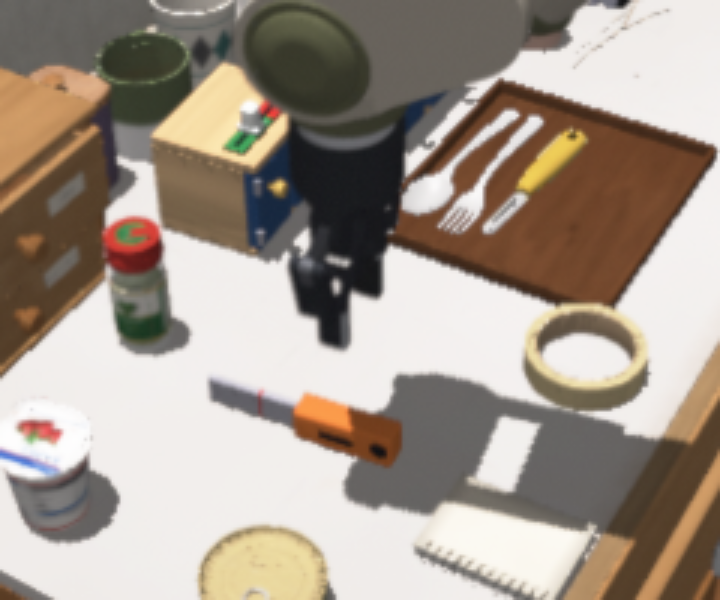

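The side crop shows the open fingers, tip at about (335,345), above the gauge handle at (348,430), with nothing in the way. I descend.

Scaled: 0.03 m is 0.6, 0.025 m is 0.5.

{"api": "advance", "payload": {
  "segments": [
    [[0.074, 0.026, 0.6, 0, 0.05], [0, 0, 0.6, 0, 0.05], [0, 0, 0.5, 0, 0.05], [0, 0, 0.26, 0, 0.05], [0, 0, 0.2, 0, 0.05], [0, 0, 0, 0, 0.05], [0, 0, 0, 0, 0.0], [0, 0, 0, 0, 0.0], [0, 0, 0, 0, 0.0], [0, 0, 0, 0, 0.0]]
  ],
  "grip_n": 30
}}

```text
time_s: 3.25
position: [0.4224, 0.1964, 0.0362]
tool_rot: [[0.993, 0.121, 0.002], [0.121, -0.993, 0.0], [0.002, -0.0, -1.0]]
ft_force: [-0.2, -0.3, 6.0]
grip_width: 0.0233
gripper_force: 30.6
```

```bash
python3 - <<'E'
from h import *
to(.422,.198,.08,6.8)
E
```

```text
pos [0.4224 0.1964 0.0362] yaw 6.92 tool delta [-0.0002 -0.0017 -0.0438] turn 0.12 F [-0.21 -0.33  6.03] w 0.0233 gf 30.6 t 3.2
```

Scaled: 0.036 m is 0.72, 0.03 m is 0.6, 2.4 degrees / 120 = 0.02.

{"api": "advance", "payload": {
  "segments": [
    [[0, 0, 0, 0, 0], [0, 0, -0.34, 0, 0], [0, 0, -0.38, 0, 0], [0, 0.6, 0, 0, 0], [0, 0.72, 0, 0, 0], [0, 0.72, 0, 0, 0], [0, 0.72, 0, 0, 0], [0, 0.72, 0, 0, 0], [0, 0.72, 0, 0.02, 0], [0, 0, 0, 0, 0]]
  ],
  "grip_n": 60
}}

```text
time_s: 4.25
position: [0.4482, -0.0156, 0.0717]
tool_rot: [[0.997, 0.074, 0.002], [0.074, -0.997, -0.001], [0.002, 0.001, -1.0]]
ft_force: [-0.7, 0.7, -0.1]
grip_width: 0.0226
gripper_force: 59.3
```

```bash
python3 - <<'E'
from h import *
to(.447,-.0132,.07,4.5)
im=get_image("top");px=im["pixels"];cv2.imwrite("pics/t2.png",cv2.resize(px[200:350,240:440,::-1],(800,600),interpolation=cv2.INTER_CUBIC))
E
```

```text
pos [ 0.4482 -0.0156  0.0717] yaw 4.22 tool delta [-0.0011 -0.0025  0.0017] turn -0.28 F [-0.72  0.65 -0.1 ] w 0.0226 gf 59.3 t 4.2
```

View pics/t2.png

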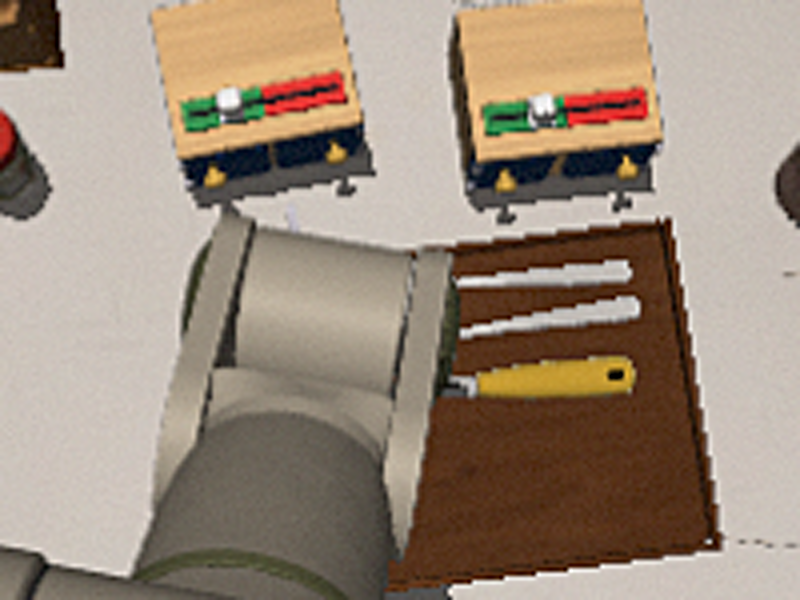

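The top crop shows the blade tip just ahead of the arm at about (292,208), which is full-image (313,252). The left gap is at (273,158), or (308,239.5). I measure both.

Run:
```python
from h import *
im=get_image("top");px=im["pixels"]; _,W=cloud("top"); g=px.astype(int).sum(2)
print(g[246:258,304:322])
print("tip depth-z",W[248:257,310:317,2].round(3))
print(px[236:244,303:314].sum(2))
to(.447,-.0132,.07,4.5)
for u,v,z in((313,251.5,.062),(308.3,238.5,.095),(308.5,239.5,.085)): print(rays(im,[[u,v]],z))
```

```text
[[240 244 253 240 241 238 235 207 218 202 191 189 176 171 494 545 544 541]
 [227 230 228 218 223 204 190 151 499 545 546 533 539 526 613 624 629 615]
 [185 195 200 179 174 481 544 519 611 625 626 625 622 613 610 598 608 602]
 [545 535 541 524 530 607 629 616 608 603 598 591 611 588 596 593 596 594]
 [623 625 620 613 610 602 598 596 598 594 598 596 593 594 597 598 598 594]
 [598 604 580 586 579 591 602 577 591 588 586 579 593 593 599 603 591 590]
 [579 583 589 583 586 589 574 598 598 594 601 597 589 597 593 595 597 590]
 [587 600 594 597 590 596 529 581 591 589 591 586 585 579 599 592 594 589]
 [606 597 597 594 607 599 571 589 583 580 599 587 585 594 597 596 598 592]
 [621 614 593 593 602 599 606 516 568 581 603 596 597 594 592 594 593 597]
 [572 539 615 623 617 618 616 571 590 605 607 608 597 597 587 602 585 593]
 [386 366 425 452 441 478 547 507 596 621 483 600 627 602 603 596 606 603]]
tip depth-z [[ 0.005  0.008  0.002 -0.002 -0.005  0.001 -0.   ]
 [ 0.005 -0.004 -0.001  0.003  0.002 -0.003  0.005]
 [ 0.007 -0.002  0.002    nan  0.002 -0.001 -0.001]
 [ 0.069  0.065  0.004 -0.001 -
[... 209 characters left out ...]
.     0.003  0.002]
 [ 0.002  0.061  0.059  0.005  0.001 -0.005  0.005]]
[[174 163  92  48 169 113  50  58  51  56  55]
 [ 78  87  77  44 187 126 101  84  79  74  65]
 [ 50  82  64  86 154 154  93  67  54  87  69]
 [ 59  68  65  33 137 154  75  84  86  68  88]
 [ 60  93  45  71 118 144  74  71  44  30  68]
 [ 93  89  55  59  83 196 153  80  56  70 132]
 [ 87  76  40  51 145 238 247 214 221 226 216]
 [103 130 159 212 253 244 241 250 243 259 249]]
pos [ 0.4469 -0.0119  0.0714] yaw 4.52 tool delta [-0.      0.0013  0.0014] turn 0.02 F [ 0.26  0.25 -0.99] w 0.0224 gf 59.3 t 4.4
[[ 0.56015036 -0.01094905  0.062     ]]
[[ 0.58808212 -0.00292387  0.095     ]]
[[ 0.58780212 -0.00312278  0.085     ]]
```

Run:
```python
from h import *
im=get_image("top"); s=observe(); T=np.array(im["extrinsics"]); print("cam",(-T[:3,:3].T@T[:3,3]).round(3))
_,W=cloud("top"); b=np.zeros(W.shape[:2],bool); b[250:258,307:316]=True; b&=(W[...,2]>.05)&(W[...,2]<.075)
q=uv(b); P=rays(im,q,.061); print(q.T, (( P-s["position"])@s["tool_rot"]).round(4))
y=np.radians(4.5); c=np.array([np.cos(y),np.sin(y)]); n=np.array([-c[1],c[0]]); f=np.array([.5966,-.0014])
for u,v in((307.4,236),(307.5,237),(307.5,238),(307.6,239),(307.7,240)):
    for z in (.09,.07,.05,.03):
        p=rays(im,[[u,v]],z)[0,:2]-f; print(v,z,(p@c).round(4),(p@n).round(4),end=' | ')
    print()
```

```text
cam [ 0.301 -0.003  1.296]
[[310 310 311 310 311 310 311 310 311 310 311 312 310 311 312]
 [251 252 252 253 253 254 254 255 255 256 256 256 257 257 257]] [[ 0.116   0.0012  0.0103]
 [ 0.1134  0.0007  0.0103]
 [ 0.1129  0.0032  0.0103]
 [ 0.1108  0.0002  0.0103]
 [ 0.1103  0.0027  0.0103]
 [ 0.1082 -0.0003  0.0103]
 [ 0.1077  0.0022  0.0103]
 [ 0.1056 -0.0009  0.0103]
 [ 0.1051  0.0017  0.0103]
 [ 0.1031 -0.0014  0.0103]
 [ 0.1025  0.0012  0.0103]
 [ 0.102   0.0037  0.0103]
 [ 0.1005 -0.0019  0.0103]
 [ 0.1     0.0006  0.0103]
 [ 0.0994  0.0032  0.0103]]
236 0.09 -0.0005 0.0 | 236 0.07 0.0043 -0.0003 | 236 0.05 0.0092 -0.0007 | 236 0.03 0.0141 -0.001 | 
237 0.09 -0.0032 0.0003 | 237 0.07 0.0017 -0.0001 | 237 0.05 0.0065 -0.0004 | 237 0.03 0.0113 -0.0008 | 
238 0.09 -0.0057 0.0008 | 238 0.07 -0.0009 0.0005 | 238 0.05 0.0038 0.0001 | 238 0.03 0.0086 -0.0002 | 
239 0.09 -0.0083 0.0011 | 239 0.07 -0.0036 0.0007 | 239 0.05 0.0011 0.0004 | 239 0.03 0.0059 0.0 | 
240 0.09 -0.011 0.0013 | 240 0.07 -0.0063 0.001 | 240 0.05 -0.0016 0.0006 | 240 0.03 0.0031 0.0003 |
```

Left gap and blade line up to within about 0.5 mm. I advance to just past the face and read the force.

Scaled: 0.012 m is 0.24, 0.006 m is 0.12.

{"api": "advance", "payload": {
  "segments": [
    [[0.24, 0, 0, 0, 0], [0.24, 0, 0, 0, 0], [0.12, 0, 0, 0, 0], [0.08, 0, 0, 0, 0], [0.06, 0, 0, 0, 0], [0.06, 0, 0, 0, 0], [0.04, 0, 0, 0, 0], [0, 0, 0, 0, 0]]
  ]
}}

```text
time_s: 5.3
position: [0.4865, -0.0087, 0.0707]
tool_rot: [[0.997, 0.079, -0.007], [0.079, -0.997, 0.001], [-0.007, -0.001, -1.0]]
ft_force: [-9.9, -2.3, 2.4]
grip_width: 0.0224
gripper_force: 59.8
```

```bash
python3 - <<'E'
from h import *
to(.4893,-.0099,.0714,4.5)
E
```

```text
pos [ 0.4865 -0.0087  0.0707] yaw 4.52 tool delta [ 0.0027  0.0014 -0.0007] turn 0.02 F [-9.86 -2.3   2.41] w 0.0224 gf 59.8 t 5.3
```

Scaled: 0.0015 m is 0.03, 0.001 m is 0.02.

{"api": "advance", "payload": {
  "segments": [
    [[0.02, 0, 0, 0, 0], [0, 0, 0, 0, 0], [0, 0, 0, 0, 0], [0, 0.03, 0, 0, 0], [0, 0, 0, 0, 0], [0, 0, 0, 0, 0]]
  ]
}}

```text
time_s: 5.9
position: [0.4866, -0.0095, 0.0706]
tool_rot: [[0.997, 0.08, -0.009], [0.08, -0.997, 0.002], [-0.009, -0.002, -1.0]]
ft_force: [-13.5, 0.8, 3.0]
grip_width: 0.0226
gripper_force: 59.9
```

{"api": "advance", "payload": {
  "segments": [
    [[0, -0.06, 0, 0, 0], [0, 0, 0, 0, 0], [0, 0, 0, 0, 0]]
  ]
}}

```text
time_s: 6.2
position: [0.4865, -0.0076, 0.0706]
tool_rot: [[0.997, 0.078, -0.009], [0.078, -0.997, 0.0], [-0.009, -0.001, -1.0]]
ft_force: [-14.2, -7.5, 3.3]
grip_width: 0.0228
gripper_force: 60.0
```

{"api": "advance", "payload": {
  "segments": [
    [[0, 0.03, 0, 0, 0], [0, 0, 0, 0, 0], [0, 0, 0, 0, 0], [0, 0, 0, 0, 0]]
  ]
}}

```text
time_s: 6.6
position: [0.4865, -0.0086, 0.0706]
tool_rot: [[0.997, 0.079, -0.009], [0.079, -0.997, 0.001], [-0.009, -0.002, -1.0]]
ft_force: [-14.3, -3.0, 3.3]
grip_width: 0.0224
gripper_force: 59.9
```

Run:
```python
from h import *
im=get_image("side");px=im["pixels"];cv2.imwrite("pics/s3.png",cv2.resize(px[190:310,230:390,::-1],(800,600),interpolation=cv2.INTER_CUBIC))
```

```text
(no output)
```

View pics/s3.png

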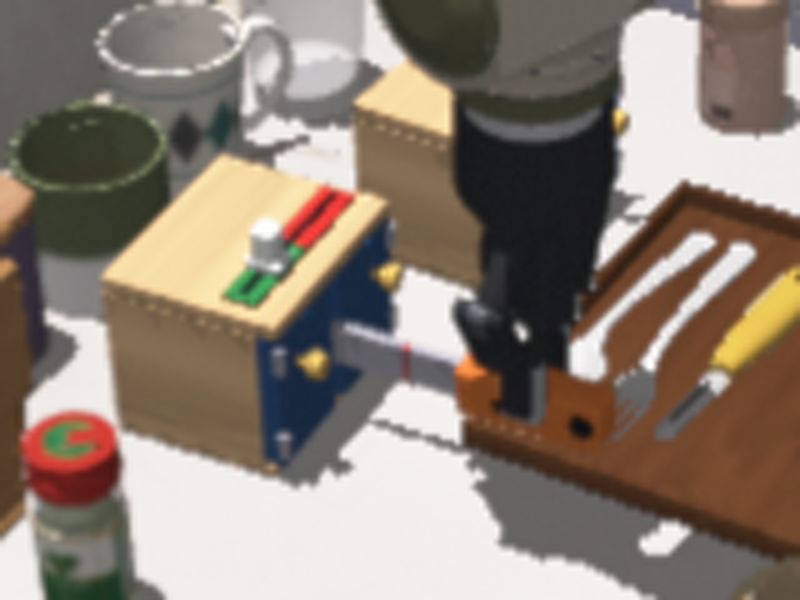

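The side crop shows the blade tip stopped at the left door gap at about (340,330). The red line is still well outside at (407,362). The force is 14 N, and both sideways nudges were resisted, so the left cupboard jams. I retreat and go to the right one.

Scaled: 0.046 m is 0.92, -0.012 m is -0.24, 5 degrees / 120 = 0.0417.

{"api": "advance", "payload": {
  "segments": [
    [[-0.3, 0, 0, 0, 0], [-0.6, 0, 0, 0, 0], [-0.6, 0, -0.24, 0, 0], [-0.04, 0.7, 0, 0, 0], [-0.06, 0.92, 0, 0, 0], [-0.06, 0.92, 0, 0, 0], [-0.06, 0.88, 0, 0, 0], [0, 0, 0, 0.0417, 0], [0, 0, 0, 0, 0], [0, 0, 0, 0, 0]]
  ]
}}

```text
time_s: 7.65
position: [0.4176, -0.1855, 0.0833]
tool_rot: [[1.0, -0.006, -0.001], [-0.006, -1.0, 0.001], [-0.001, -0.001, -1.0]]
ft_force: [0.7, 0.3, -0.2]
grip_width: 0.0226
gripper_force: 59.4
```

Run:
```python
from h import *
to(.417,-.1855,.083,-.5)
im=get_image("top"); s=observe()
_,W=cloud("top"); b=np.zeros(W.shape[:2],bool); b[225:275,360:400]=True; b&=(W[...,2]>.062)&(W[...,2]<.09)
q=uv(b); P=rays(im,q,.0735); L=(P-s["position"])@s["tool_rot"]; k=(abs(L[:,1])<.012)&(L[:,0]<.13); print(np.c_[q[k],L[k][:,:2].round(4)])
px=im["pixels"]; print(px[234:246,376:388].sum(2))
y=np.radians(-.5); c=np.array([np.cos(y),np.sin(y)]); n=np.array([-c[1],c[0]]); f=np.array([.567,-.1878])
for u in (376,380,384):
  for v in(240,): print(u,v,[((rays(im,[[u,v]],z)[0,:2]-f)@np.c_[c,n]).round(4) for z in(.09,.07,.05)])
print("tray z",np.nanmax(W[262:350,322:415,2][W[262:350,322:415,2]<.05]))
```

```text
pos [ 0.4176 -0.1855  0.0833] yaw -0.35 tool delta [-0.0006  0.0001  0.0003] turn 0.15 F [ 0.68  0.33 -0.17] w 0.0226 gf 59.4 t 7.7
[[ 3.820e+02  2.530e+02  1.145e-01  1.000e-04]
 [ 3.830e+02  2.530e+02  1.142e-01  2.600e-03]
 [ 3.810e+02  2.540e+02  1.122e-01 -2.900e-03]
 [ 3.820e+02  2.540e+02  1.119e-01 -3.000e-04]
 [ 3.830e+02  2.540e+02  1.116e-01  2.200e-03]
 [ 3.810e+02  2.550e+02  1.096e-01 -3.200e-03]
 [ 3.820e+02  2.550e+02  1.093e-01 -7.000e-04]
 [ 3.830e+02  2.550e+02  1.090e-01  1.900e-03]]
[[516 515 521 527 534 529 522 537 530 528 531 523]
 [515 523 524 520 515 530 527 504 514 523 516 519]
 [527 534 535 536 544 535 535 511 498 434 397 445]
 [442 406 445 406 382 361 338 329 305 250 193 260]
 [229 198 237 210 186 155  78  59  73  70  54  65]
 [ 69  51  85 150 212 117  59  40  42  46  55  84]
 [ 64  57 132 196 206 103  67  68  67  65  65  44]
 [ 54  94 212 235 149 104  53  59  87  54  63  68]
 [ 43 129 218 217  92  39  38  75  80  63  58  80]
 [ 74 183 200 196 142  71  51  82  64  59  69  63]
 [155 216 217 233 224 175 135 127 179 169 204 204]
 [234 249 238 251 240 221 207 211 232 228 238 247]]
376 240 [array([-0.0028,  0.0145]), array([0.0015, 0.0117]), array([0.0059, 0.0089])]
380 240 [array([-0.004 ,  0.0044]), array([0.0004, 0.0014]), array([ 0.0047, -0.0015])]
384 240 [array([-0.0052, -0.0057]), array([-0.0008, -0.0089]), array([ 0.0035, -0.012 ])]
tray z 0.026801183413407682
```

Scaled: 0.012 m is 0.24, 0.003 m is 0.06.

{"api": "advance", "payload": {
  "segments": [
    [[0.24, 0.02, 0, 0, 0], [0.24, 0, 0, 0, 0], [0.12, 0, 0, 0, 0], [0.08, 0, 0, 0, 0], [0.08, 0, 0, 0, 0], [0.08, 0, 0, 0, 0], [0.06, 0, 0, 0, 0], [0, 0, 0, 0, 0], [0, 0, 0, 0, 0]]
  ]
}}

```text
time_s: 8.65
position: [0.4627, -0.1874, 0.0833]
tool_rot: [[1.0, -0.008, -0.0], [-0.008, -1.0, 0.0], [-0.0, -0.0, -1.0]]
ft_force: [-0.3, 0.7, -1.2]
grip_width: 0.0225
gripper_force: 59.4
```

Scaled: 0.006 m is 0.12, 0.003 m is 0.06.

{"api": "advance", "payload": {
  "segments": [
    [[0.12, 0, 0, 0, 0], [0.12, 0, 0, 0, 0], [0.12, 0, 0, 0, 0], [0.12, 0, 0, 0, 0], [0.12, 0, 0, 0, 0], [0.12, 0, 0, 0, 0], [0.12, 0, 0, 0, 0], [0.06, 0, 0, 0, 0], [0, 0, 0, 0, 0], [0, 0, 0, 0, 0]]
  ]
}}

```text
time_s: 9.65
position: [0.5077, -0.1878, 0.0832]
tool_rot: [[1.0, -0.008, -0.0], [-0.008, -1.0, 0.0], [-0.0, -0.0, -1.0]]
ft_force: [0.4, -0.5, -1.1]
grip_width: 0.0227
gripper_force: 59.4
```

Run:
```python
from h import *
im=get_image("side");px=im["pixels"];cv2.imwrite("pics/s4.png",cv2.resize(px[180:300,270:430,::-1],(800,600),interpolation=cv2.INTER_CUBIC))
```

```text
(no output)
```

View pics/s4.png

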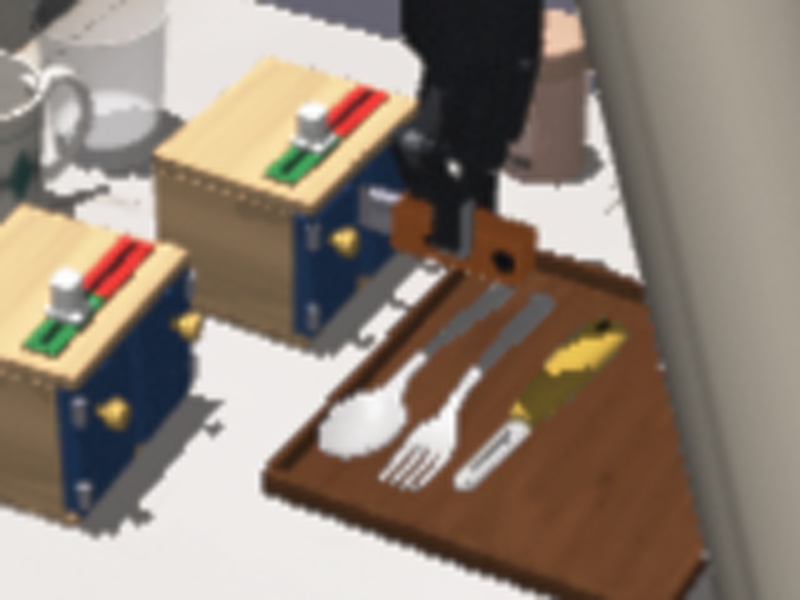

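The side crop shows the blade deep in the right gap at about (370,210), with the red line out of sight. That is about 55 mm in with no force, so the right cupboard is free. I withdraw and lay the gauge back where it started.

Scaled: -0.045 m is -0.9, -0.04 m is -0.8.

{"api": "advance", "payload": {
  "segments": [
    [[-0.4, 0, 0, 0, 0], [-0.8, 0, 0, 0, 0], [-0.72, 0, 0, 0, 0], [0, -0.6, 0, 0, 0], [0, -0.9, 0, 0, 0], [0, -0.9, 0, 0, 0], [0, -0.9, 0, 0, 0], [0, -0.9, 0, 0, 0], [0, -0.9, 0, 0, 0], [0, -0.9, 0, 0, 0]]
  ]
}}

```text
time_s: 10.7
position: [0.4141, 0.1147, 0.0836]
tool_rot: [[1.0, -0.009, 0.001], [-0.009, -1.0, -0.0], [0.001, 0.0, -1.0]]
ft_force: [1.6, -1.0, -0.5]
grip_width: 0.0225
gripper_force: 59.4
```

{"api": "advance", "payload": {
  "segments": [
    [[0, -0.9, 0, 0, 0], [0, -0.66, 0, 0, 0], [0, 0, 0.4, 0, 0], [0, 0, 0.36, 0, 0], [0, 0, 0.08, 0, 0], [0, 0, 0.06, 0, 0], [0, 0, 0, 0, 0], [0, 0, 0, 0, 0]]
  ]
}}

```text
time_s: 11.5
position: [0.4154, 0.1908, 0.0389]
tool_rot: [[1.0, -0.009, 0.001], [-0.009, -1.0, 0.0], [0.001, -0.0, -1.0]]
ft_force: [0.6, -0.4, -1.5]
grip_width: 0.0228
gripper_force: 59.5
```

Scaled: 0.002 m is 0.04, 0.001 m is 0.02.

{"api": "advance", "payload": {
  "segments": [
    [[0, 0, 0.04, 0, 0], [0, 0, 0.02, 0, 0], [0, 0, 0, 0, 0], [0, 0, 0, 0, 0]]
  ]
}}

```text
time_s: 11.9
position: [0.4153, 0.1909, 0.0363]
tool_rot: [[1.0, -0.008, 0.001], [-0.008, -1.0, 0.0], [0.001, -0.0, -1.0]]
ft_force: [-2.6, -0.8, 11.5]
grip_width: 0.0226
gripper_force: 61.0
```

{"api": "advance", "payload": {
  "segments": [
    [[0, 0, 0, 0, 0.045], [0, 0, 0, 0, 0.045], [0, 0, 0, 0, 0.045], [0, 0, -0.2, 0, 0.045], [0, 0, -0.6, 0, 0.045], [0, 0, -0.8, 0, 0.045], [0, 0, -0.9, 0, 0.045], [0, 0, -0.9, 0, 0], [0, 0, 0, 0, 0], [0, 0, 0, 0, 0]]
  ]
}}

```text
time_s: 12.9
position: [0.4149, 0.191, 0.2063]
tool_rot: [[1.0, -0.008, 0.002], [-0.008, -1.0, 0.0], [0.002, -0.0, -1.0]]
ft_force: [1.0, -0.1, -0.2]
grip_width: 0.0017
gripper_force: 0.0
```

Run:
```python
from h import *
y=np.radians(4.5); R=np.array([[np.cos(y),-np.sin(y)],[np.sin(y),np.cos(y)]])
for p in((-.0242,.06),(-.0242,.0209)): print(R@p+[.6464,.0025])
to(.6176,.060,.19,4.5)
```

```text
[0.61756705 0.06041633]
[0.62063481 0.02143686]
pos [0.4149 0.191  0.2063] yaw -0.48 tool delta [0.2037 0.1293 0.0166] turn -4.98 F [ 0.99 -0.14 -0.24] w 0.0017 gf 0.0 t 12.9
```

The gauge is down. I move the closed fingers to beside the left cupboard's marker and measure where the fingertips are.

Scaled: 0.043 m is 0.86, 0.041 m is 0.82, -5 degrees / 120 = -0.0417.

{"api": "advance", "payload": {
  "segments": [
    [[0, 0.86, 0, 0, 0], [0, 0.86, 0, 0, 0], [0, 0.86, 0, 0, 0], [0.8, 0, 0, 0, 0], [0.8, 0, 0, 0, 0], [0.8, 0, 0, 0, 0], [0.86, 0, 0, 0, 0], [0.82, 0, 0, -0.0417, 0], [0, 0, 0, 0, 0], [0, 0, 0, 0, 0]]
  ]
}}

```text
time_s: 13.9
position: [0.6175, 0.0603, 0.2031]
tool_rot: [[0.997, 0.078, -0.004], [0.078, -0.997, 0.0], [-0.004, -0.001, -1.0]]
ft_force: [-0.4, 0.9, 0.1]
grip_width: -0.0
gripper_force: 0.0
```

Run:
```python
from h import *
to(.6176,.060,.16,4.5); s=observe()
for n in("side","top"):
    px,W=cloud(n); L=(W-s["position"])@s["tool_rot"]
    k=(abs(L[...,0])<.03)&(abs(L[...,1])<.04)&(L[...,2]>-.03)&(L[...,2]<.06)&(W[...,2]>.135); P=L[k]; print(n,len(P))
    if len(P): print(np.percentile(P,[1,50,99],axis=0).round(4)); e=P[P[:,2]>np.percentile(P[:,2],60)]; print(e.min(0).round(4),e.max(0).round(4))
    im=cv2.resize(px[190:310,230:390,::-1],(800,600)) if n=="side" else None
    if im is not None: cv2.imwrite("pics/s5.png",im)
```

```text
pos [0.6175 0.0603 0.2031] yaw 4.49 tool delta [0.0002 0.0003 0.0431] turn -0.01 F [-0.39  0.92  0.1 ] w -0.0000 gf 0.0 t 13.9
side 197
[[-0.0146 -0.0331 -0.0297]
 [-0.0087 -0.0084 -0.0071]
 [ 0.0088  0.0263  0.0201]]
[-0.0129 -0.0179 -0.0031] [0.0074 0.0067 0.0224]
top 5
[[-0.0115  0.0145 -0.0298]
 [-0.0062  0.0204 -0.0243]
 [-0.0002  0.0244  0.0104]]
[-0.005   0.0144 -0.018 ] [-0.      0.0204  0.0116]
```

View pics/s5.png

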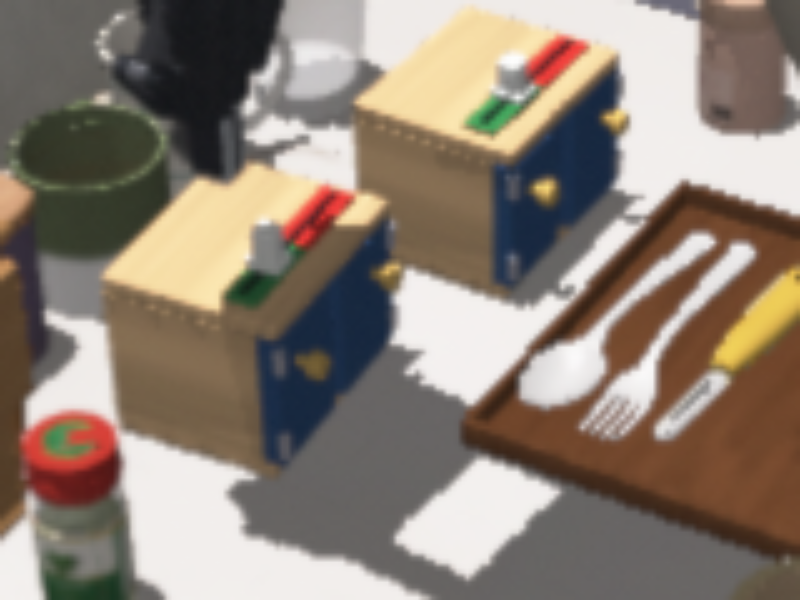

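The side crop shows the closed fingers above the left cupboard's green end, with the marker at (265,245). The tips measure 22 mm ahead of the TCP. I lower them and push along tool +y.

Scaled: 0.035 m is 0.7, 0.007 m is 0.14.

{"api": "advance", "payload": {
  "segments": [
    [[0, 0, 0.7, 0, 0], [0, 0, 0.6, 0, 0], [0, 0, 0.14, 0, 0], [0, 0, 0, 0, 0]]
  ]
}}

```text
time_s: 14.4
position: [0.6172, 0.0603, 0.1332]
tool_rot: [[0.997, 0.079, -0.002], [0.079, -0.997, 0.0], [-0.002, -0.0, -1.0]]
ft_force: [-0.5, 0.9, 0.9]
grip_width: 0.0004
gripper_force: 0.0
```

{"api": "advance", "payload": {
  "segments": [
    [[0, 0.16, 0, 0, 0], [0, 0.16, 0, 0, 0], [0, 0.12, 0, 0, 0], [0, 0.12, 0, 0, 0], [0, 0.12, 0, 0, 0], [0, 0.12, 0, 0, 0], [0, 0.12, 0, 0, 0], [0, 0.08, 0, 0, 0], [0, 0, 0, 0, 0]]
  ]
}}

```text
time_s: 15.3
position: [0.6219, 0.0097, 0.1332]
tool_rot: [[0.997, 0.078, -0.0], [0.078, -0.997, -0.0], [-0.0, 0.0, -1.0]]
ft_force: [-0.1, -1.2, -0.1]
grip_width: -0.0002
gripper_force: 0.0
```

Run:
```python
from h import *
to(.6176,.060,.131,4.5)
im=get_image("side");px=im["pixels"];cv2.imwrite("pics/s6.png",cv2.resize(px[190:310,230:390,::-1],(800,600)))
```

```text
pos [0.6219 0.0097 0.1332] yaw 4.48 tool delta [-0.0003 -0.0505  0.0022] turn -0.02 F [-0.12 -1.24 -0.15] w -0.0002 gf 0.0 t 15.3
```

View pics/s6.png

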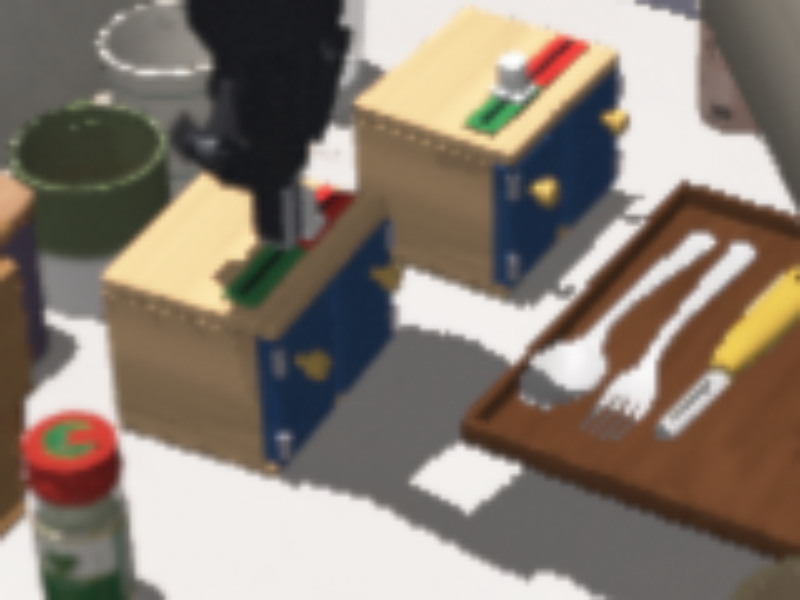

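In the side crop, the fingers push the marker at (315,210) toward the red end. I continue in small steps until the end stop shows in the force.

Scaled: 0.004 m is 0.08, 0.002 m is 0.04.

{"api": "advance", "payload": {
  "segments": [
    [[0, 0.08, 0, 0, 0], [0, 0.08, 0, 0, 0], [0, 0.04, 0, 0, 0], [0, 0, 0, 0, 0]]
  ]
}}

```text
time_s: 15.75
position: [0.6227, 0.0001, 0.1332]
tool_rot: [[0.997, 0.078, -0.0], [0.078, -0.997, -0.0], [-0.0, 0.0, -1.0]]
ft_force: [0.2, -1.4, 0.9]
grip_width: 0.0
gripper_force: 0.0
```

{"api": "advance", "payload": {
  "segments": [
    [[0, 0.04, 0, 0, 0], [0, 0.04, 0, 0, 0], [0, 0, 0, 0, 0]]
  ]
}}

```text
time_s: 16.05
position: [0.6229, -0.0028, 0.1333]
tool_rot: [[0.997, 0.079, -0.0], [0.079, -0.997, 0.002], [-0.0, -0.002, -1.0]]
ft_force: [-1.2, 5.3, 0.5]
grip_width: 0.0
gripper_force: 2.5
```

{"api": "advance", "payload": {
  "segments": [
    [[0, 0.04, 0, 0, 0], [0, 0.02, 0, 0, 0], [0, 0, 0, 0, 0]]
  ]
}}

```text
time_s: 16.35
position: [0.6229, -0.0033, 0.1333]
tool_rot: [[0.997, 0.08, -0.001], [0.08, -0.997, 0.006], [-0.0, -0.006, -1.0]]
ft_force: [-0.2, 16.0, 2.3]
grip_width: -0.0004
gripper_force: 8.2
```

The end stop is reached at 16 N. I back off, lift clear, and check.

Careful with the scale: shifts go in shares of 50 mm and turns go in shares of 120 degrees. That gives: -0.05 m is -1, -0.045 m is -0.9.

{"api": "advance", "payload": {
  "segments": [
    [[0, -0.1, 0, 0, 0], [0, -0.2, 0, 0, 0], [0, 0, -0.6, 0, 0], [0, 0, -0.9, 0, 0], [0, 0, -0.6, 0, 0], [-1, 0, 0, 0, 0], [-1, 0, 0, 0, 0], [-1, 0, 0, 0, 0], [-1, 0, 0, 0, 0], [0, 0, 0, 0, 0]]
  ]
}}

```text
time_s: 17.35
position: [0.4171, -0.0064, 0.238]
tool_rot: [[0.997, 0.078, -0.004], [0.078, -0.997, 0.0], [-0.004, -0.001, -1.0]]
ft_force: [-0.0, 0.7, -0.2]
grip_width: -0.0001
gripper_force: 0.0
```

Run:
```python
from h import *
im=get_image("top"); px,W=cloud("top"); z=W[...,2]
for n,b,o,yw in(("L",(265,185,340,260),(.6464,.0025),4.5),("R",(345,185,415,260),(.617,-.1882),-.5)):
    mk=mask(px,(0,0,170),(180,50,255),b)&((z>.115)*255).astype(np.uint8); q=rays(im,uv(mk),.1275)
    if not len(q): print(n,"hidden"); continue
    a=np.radians(yw); p=q.mean(0)[:2]-o; print(n,len(q),"cup y",-np.sin(a)*p[0]+np.cos(a)*p[1])
for nm,b in (("spice",(220,215,255,260)),("yog",(155,240,195,285)),("salt",(430,225,465,260))):
    x0,y0,x1,y1=b; s=W[y0:y1,x0:x1].reshape(-1,3); s=s[s[:,2]>.05]; print(nm,s.min(0).round(3),s.max(0).round(3))
cv2.imwrite("pics/tfin.png",px[...,::-1]); to(.4,0,.2)
si=get_image("side")["pixels"]; 
cv2.imwrite("pics/sfin.png",np.hstack([cv2.resize(px[180:360,200:420,::-1],(400,327)),cv2.resize(si[180:376,200:440,::-1],(400,327))]))
```

```text
L 31 cup y -0.014034028709940184
R 24 cup y 0.016322633100214555
spice [0.6  0.16 0.05] [0.677 0.215 0.114]
yog [0.539 0.322 0.05 ] [0.612 0.392 0.078]
salt [ 0.519 -0.391  0.051] [ 0.573 -0.337  0.099]
pos [ 0.4224 -0.0074  0.239 ] yaw 4.48 tool delta [-0.0218 -0.0092  0.039 ] turn None F [ 0.23 -0.61 -0.69] w -0.0001 gf 0.0 t 17.4
```

View pics/sfin.png

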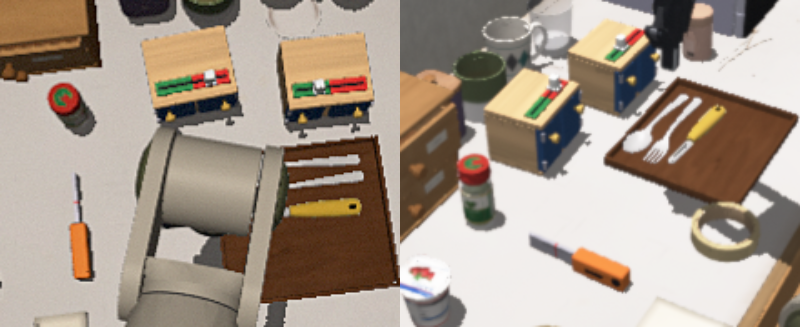

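The last picture shows the gauge lying clear on the worktop and the left marker in the red zone. The marker's measured y of -14 mm falls short of the -25 mm I would expect, so I check it numerically.

Create m.py:
```python
from h import *
for cam in("top","side"):
    im=get_image(cam); px,W=cloud(cam); hsv=cv2.cvtColor(px,cv2.COLOR_RGB2HSV)
    for n,o,yw in(("L",(.6464,.0025),4.5),("R",(.617,-.1882),-.5)):
        a=np.radians(yw); R=np.array([[np.cos(a),-np.sin(a)],[np.sin(a),np.cos(a)]])
        C=W.copy(); C[...,:2]=(W[...,:2]-o)@R
        k=(abs(C[...,0]+.024)<.02)&(abs(C[...,1])<.06)&(C[...,2]>.112)&(C[...,2]<.135)
        print(cam,n,"marker y",k.sum(),np.percentile(C[k][:,1],[5,50,95]).round(4))
        t=(abs(C[...,0]+.024)<.015)&(abs(C[...,1])<.06)&(C[...,2]>.09)&(C[...,2]<.112)&(hsv[...,1]>150)
        for c,m in(("red",(hsv[...,0]<5)),("green",(hsv[...,0]>45)&(hsv[...,0]<90))):
            v=C[t&m][:,1]; print("   ",c,v.min().round(4),v.max().round(4)) if len(v) else 0
```

```bash
python3 m.py
```

```text
top L marker y 35 [-0.0302 -0.0243 -0.0188]
    red -0.0518 -0.0012
    green 0.0012 0.0488
top R marker y 44 [0.0099 0.0167 0.0226]
    red -0.0515 -0.0006
    green -0.0366 0.0497
side L marker y 54 [-0.0278 -0.0187 -0.0132]
    red -0.0482 0.0001
    green 0.0201 0.0439
side R marker y 43 [0.0105 0.0227 0.0276]
    red -0.0479 0.0001
    green 0.0467 0.0467
```

By depth, the left marker sits at -24.5 mm, which is the end of its 50 mm travel and agrees with the 16 N stop. My earlier colour mask was biased. The right marker has not moved. I hand in the job.

```bash
python3 -c "
from rig import close_job
print(close_job())"
```

```text
the job is handed in; nothing more can be done
None
```

The left gap jammed and the right gap took the blade about 55 mm in, past the red line. I laid the gauge clear on the worktop and pushed the left marker to its red end stop, leaving the right marker and the jars and cup where they were; the job is handed in.

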